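# Clear foam offcuts from the breadboard and hang up the waste basket

### The arm

A 7-joint arm with a two-finger parallel gripper is mounted at the origin on the work surface. World frame = base frame: x ahead of the robot, y to its left, z up, the work surface at z = 0. Lengths are in m, angles in rad, forces in N, time in s.
With the tool pointing down it reaches from about 0.35 to 0.9 m from the base axis. Payload 8.1 kg.
Tool frame: the origin (TCP) lies on the centre line of the jaws, within the pads' length; the fingertips stand 11 mm ahead of it and the grasp point (between the pads) lies 8 mm behind it (arm.nose_length is the distance from the TCP to the fingertips, in m); z points along the fingers, y is the line along which they close (so a half turn about z gives the same grasp; the last joint's range is limited). The gripper opens to 92 mm and grips with 3 to 60 N. Pads are 19 mm wide; open, the fingers measure 130 mm over their backs; the gripper's body (75 mm by 190 mm) begins 47 mm behind the grasp point.
Start: joints at [1.243, 0.434, 0.025, 1.573, -0.012, 1.134, -0.075], TCP at [0.139, -0.609, 0.238] pointing down, gripper open.
Joint ranges: [-2.62, 2.62], [-0.44, 2.09], [-1.27, 1.32], [0.08, 2.57], [-1.32, 4.46], [0.12, 2], [-2.74, 2.74]. Speed limits (rad/s): [2.22, 2.22, 3.01, 3.01, 3.14, 3.14, 3.14].

### API

Orientations are given as a rotation vector (axis times angle).
In Python, from cell import arm gives the robot as it stands.
- The arm moves only by the tool jog_arm, never from a script. Its argument "moves" is a list of rows, each a list of 4 numbers: the shift along the tool's x, y, z in m, then the turn about the tool's z in rad. In form: [[tx, ty, tz, spin], ...]. A call has 1 to 20 rows; each row is the pose to reach, as a shift and turn from the pose commanded when the call began, along the tool's axes at that moment; what a row does not reach only later rows make up. A row lasts 1/8 s, in which the tool goes at most 62.5 mm and 10.7 degrees, less where a joint would pass 70% of its speed; a pose out of reach is approached as far as the arm can. A call with a gripper value outside its range is refused whole. "hand" is the finger opening in m, from 0 to 0.0918, set as the call begins (left out, the last holds). The fingers move at their own pace and stop on an object; "newtons" is the grip in N (left out, the last holds). Time passes only in rows, so rows that repeat a pose let the fingers close. It gives the time, the measured TCP pose, the force, the opening and the grip force at its end, in the units of the state.
- arm.observe(): the state, without advancing time (a new reading comes with each control period).
- arm.get_image(name): name is "side" or "top"; returns a dict with "color" (480x640x3 uint8, red, green, blue), "z_map" (480x640 float32, m along the optical axis (not along the pixel's ray), 0 where there is no reading), "fx", "fy", "cx", "cy" (pixels), "rvec" (rotation vector, rad) and "tvec" (3), from world to camera coordinates, as OpenCV has them. Camera axes: x right, y down, z forward; pixel columns grow to the right and rows downward; lengths in m; the calibration is good to about 2 mm. A picture is of the moment at which its call begins.
- arm.sign_off(): hands the job in; it is judged then, once.
The state is a dict: "clock": time; "joints": joint angles; "dq": joint speeds; "joint_efforts": joint torques, N m; "position": TCP position; "ee_rot": TCP orientation; "force": force on the tool from outside, world axes, zero at the start; "ft_torque": the same for the moment, N m; "width": opening from 0.0 (shut) to 1.0 (fully open); "gripper_force": force on a finger pad.
Only numpy, scipy, OpenCV 4.12 (cv2) and the standard library are available. Lean on these libraries where they do the work, as an engineer would, in place of code of your own. Each camera call takes 0.05 s, during which the arm holds its last target. There are 200 camera calls.

### The job

With the red waste basket standing on the table against the breadboard, push the three foam offcuts (white, pink, blue) off the breadboard's edge into it, without picking the offcuts up. Then take the basket by its handle and hang it on the double hook, the handle bar resting on both prongs and the offcuts still inside. Leave the optics on the breadboard and the loose things on the table undisturbed.

Things in the scene. Friction and masses are not known exactly. Their poses are not given: they have to be found in the camera images.
- board: Dark perforated breadboard, fixed on four pillars, left or right of the robot's middle: 180 mm (its x) by 360 mm (its y), flat top 100 mm above the table, no rim. Origin on the table under its centre, z up. The basket stands along its -x edge (x = -90 mm), which faces the robot.
- basket: Red open basket, loose, about 0.22 kg: 130 (its x) x 180 (its y) x 70 mm high, walls 4 mm, with a rigid steel arch handle over its middle, in its y-z plane: uprights at y = +-88 mm, level top bar along y (see basket_handle). Origin at the centre of the underside, z up. Its +x side faces the breadboard, gap 4 to 20 mm; up to 35 mm off the breadboard's middle along the edge.
- basket_handle (a point): Middle of the axis of the handle's top bar: round, 10 mm thick, straight from y = -75 to +75 mm, axis 165 mm above the underside. Axes as the basket
- stand: Fixed hook stand, on the other side from the breadboard. Origin on the table under its 20 mm post, z up. From a cross bar (top at 247 mm) two parallel 8 mm prongs at y = +-45 mm reach to its -x (towards the robot), dip at x = -95 mm and end upturned in yellow balls at x = -130 mm, tops 264 mm above the table. Base plate 120 x 140 x 12 mm.
- hook_seat (a point): Midway between the prongs' dips, 240 mm above the table: where the handle bar's axis lies when hung, along y. Axes as the stand: x towards the post. The bar must come over the yellow ends from the -x side, prongs passing under the bar and above the basket's rim, then be lowered into the dips
- foam_white_center (a point): White rigid packing-foam offcut, a stepped block, about 46 x 38 x 34 mm, 10 to 20 g, starting right way up at any yaw on the breadboard; the point is its centre, 17 mm above its underside, z up
- foam_pink_center (a point): Pink rigid packing-foam offcut, an L-shaped block, about 46 x 38 x 34 mm, 10 to 20 g, starting right way up at any yaw on the breadboard; the point is its centre, 17 mm above its underside, z up
- foam_blue_center (a point): Pale blue rigid packing-foam offcut, a block with a smaller block on top, about 46 x 38 x 34 mm, 10 to 20 g, starting right way up at any yaw on the breadboard; the point is its centre, 17 mm above its underside, z up
- lens_mount: Lens in a black ring on a post with a round 36 mm foot, 70 mm high, loose near the +y end of the breadboard. Origin under the foot. Leave alone
- mirror_mount: Mirror in a square aluminium mount on a post with a round 36 mm foot, 70 mm high, loose near the -y end of the breadboard. Origin under the foot. Leave alone
- controller: Black and white hand controller, 150 x 100 x 52 mm, on the table far left (+y). Origin under its centre. Leave alone
- driver: Screwdriver lying on the table far right (-y). Leave alone
- objective_can: Grey can with black lid, 40 mm across, 60 mm high, on the table far right (-y). Origin under its centre. Leave alone
- lens_tube: Black lens tube, 36 mm across, 60 mm high, standing on the table beyond the breadboard and stand. Origin under its centre. Leave alone
There are look-alikes about, which are no part of the job. What is shaped like the part that bears foam_blue_center but purple or yellow is not meant.

How it is judged:
By the outcome, as a careful person would: the job done as asked, in the order asked, and still so for the second after the job is handed in, with the robot touching nothing.
It also fails if it takes over 72 s, if anything falls off the work surface, if the arm or the gripper's body presses on something with over 40 N, if the wrist force passes 120 N, or if a joint passes its speed limit or range.

## Working session

There is one attempt and no reset: what is moved stays moved. The work goes in short steps, Python scripts to look and compute and a tool call to move; the robot and the scene stay as the last step left them, time stands still between calls to the robot, and variables do not carry over. Pictures are saved under pics/ and viewed, at most 10 in all, crops included, and the job is handed in when it is done.

Besides the shell and the picture viewer there is one more tool, called after ">>>" in YAML: its name, and indented under it one key for each argument. jog_arm: Moves the arm, as the interface text tells. Its arguments: {"type":"object","properties":{"moves":{"type":"array"},"hand":{"type":"number"},"newtons":{"type":"number"}},"required":["moves"]}

```bash
mkdir -p pics; ls
python3 - <<'E'
from cell import arm
import cv2,pickle
s=arm.observe();print(s)
for n in("top","side"):
    im=arm.get_image(n);pickle.dump(im,open(f"{n}.pkl","wb"))
    cv2.imwrite(f"pics/{n}0.png",im["color"][:,:,::-1])
    print(n,im["fx"],im["cx"],im["rvec"],im["tvec"])
E
```

```text
pics
{'clock': 0.0, 'joints': array([ 1.24341055,  0.43521812,  0.02494739,  1.57413373, -0.01159255,
        1.13399863, -0.07509518]), 'dq': array([-0.00011326, -0.00156479,  0.00016788, -0.00076117,  0.00061792,
       -0.00168606, -0.00047799]), 'joint_efforts': array([-2.04864955e-03, -6.67869115e+01,  9.83426683e-01, -3.14467621e+01,
       -6.08344423e-02,  4.28422261e-02,  9.61159481e-05]), 'position': array([ 0.13915177, -0.60878323,  0.23693352]), 'ee_rot': array([-3.12020701e+00, -3.52111589e-01,  5.04279563e-04]), 'force': array([ 0.46046992, -0.19702896, -0.75694383]), 'ft_torque': array([ 0.0519843 , -0.0278688 , -0.00807369]), 'gripper_force': 0.0, 'width': 0.9976733329905607}
top 491.33679300732734 312.2251434039027 [ 2.17454785 -2.14124431  0.14146827] [0.00325255 0.587377   1.33459062]
side 481.76769156568633 325.4112418185932 [ 0.209896   -2.81365772  1.24502023] [0.59752738 0.17376684 1.33918962]
```

View pics/top0.png

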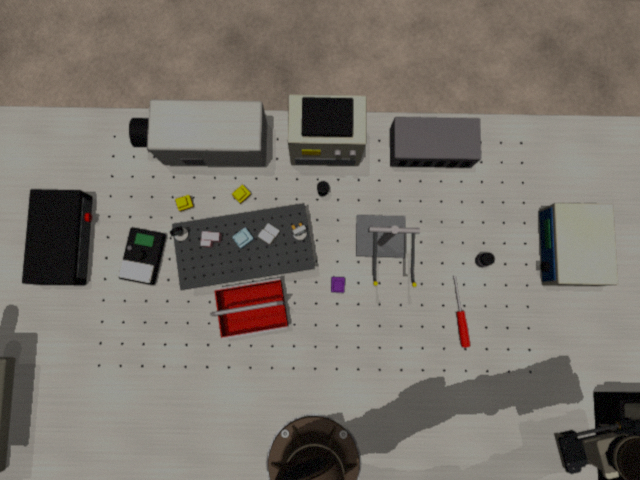

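View pics/side0.png

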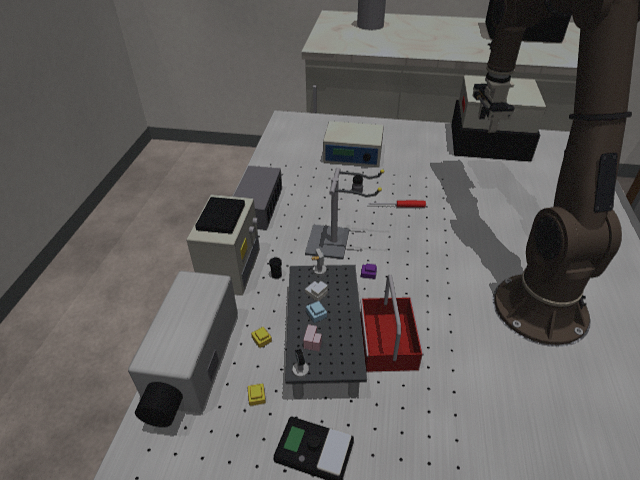

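```bash
cat > h.py <<'E'
import numpy as np,cv2,pickle
from scipy.spatial.transform import Rotation as R
def cloud(im):
    v,u=np.mgrid[0:480,0:640];z=im["z_map"]
    c=np.dstack([(u-im["cx"])*z/im["fx"],(v-im["cy"])*z/im["fy"],z])
    Rm=R.from_rotvec(im["rvec"]).as_matrix()
    return (c-im["tvec"])@Rm      # R^T (c-t)
def load(n): return pickle.load(open(n+".pkl","rb"))
def snap(n):
    from cell import arm
    im=arm.get_image(n);pickle.dump(im,open(n+".pkl","wb"));return im
E
python3 - <<'E'
from h import *
im=load("top");P=cloud(im);c=im["color"].astype(int);hsv=cv2.cvtColor(im["color"],cv2.COLOR_RGB2HSV)
def rect(m,name):
    p=P[m];r=cv2.minAreaRect(p[:,:2].astype(np.float32));print(name,m.sum(),np.round(r[0],4),np.round(r[1],4),round(r[2],2),"z",np.round(np.percentile(p[:,2],[2,50,98]),3))
v,u=np.mgrid[0:480,0:640]
box=lambda a,b,d,e:(u>=a)&(u<b)&(v>=d)&(v<e)
Z=P[...,2]
rect(box(165,322,195,295)&(Z>.092)&(Z<.108),"board")
red=(hsv[...,1]>150)&((hsv[...,0]<8)|(hsv[...,0]>172))
rect(box(205,300,270,345)&red&(Z>.06)&(Z<.08),"basket rim")
rect(box(205,300,270,345)&(Z>.15),"handle")
for n,b in dict(pink=(198,222,230,248),blue=(231,255,226,250),white=(256,281,220,246),lens=(168,192,222,243),mirror=(288,310,220,243)).items():
    m=box(*b)&(Z>.108);rect(m,n);m=box(*b)&(Z>.124);rect(m,n+" top")
m=box(355,425,210,310)
rect(m&(Z>.004)&(Z<.03),"base");rect(m&(Z>.2),"hookall")
yel=(hsv[...,0]>18)&(hsv[...,0]<35)&(hsv[...,1]>120)
for b in((370,382,275,292),(408,420,275,292)):
    mm=box(*b)&yel&(Z>.2);print("ball",np.round(P[mm].mean(0),4) if mm.any() else None, [(P[mm][:,2]).max()] if mm.any() else 0)
big=cv2.resize(im["color"][195:345,165:325],None,fx=4,fy=4,interpolation=cv2.INTER_CUBIC)
big2=cv2.resize(im["color"][205:315,345:425],(160*2,440),interpolation=cv2.INTER_CUBIC)
cv2.imwrite("pics/crop1.png",big[:,:,::-1]);cv2.imwrite("pics/crop2.png",big2[:,:,::-1])
E
```

```text
board 7949 [0.5769 0.198 ] [0.1813 0.3605] 10.03 z [0.094 0.099 0.105]
basket rim 204 [0.4139 0.1753] [0.1224 0.1798] 10.56 z [0.06  0.069 0.074]
handle 323 [0.4148 0.1425] [0.0247 0.2502] 5.22 z [0.153 0.168 1.398]
pink 246 [0.5192 0.1535] [0.3411 0.0511] 60.9 z [0.112 0.133 0.138]
pink top 219 [0.5192 0.1534] [0.3412 0.0502] 60.73 z [0.127 0.133 0.139]
blue 252 [0.5054 0.1211] [0.2737 0.0455] 39.31 z [0.111 0.125 0.139]
blue top 134 [0.504 0.119] [0.2694 0.0406] 40.02 z [0.125 0.132 0.14 ]
white 267 [0.5288 0.0691] [0.2466 0.0536] 36.76 z [0.111 0.128 0.138]
white top 139 [0.5191 0.0746] [0.2378 0.0325] 36.53 z [0.128 0.133 0.139]
lens 165 [0.5047 0.1979] [0.4035 0.0351] 58.41 z [0.108 0.154 0.174]
lens top 102 [0.5187 0.1904] [0.4042 0.0309] 63.26 z [0.131 0.164 1.374]
mirror 166 [0.6123 0.0468] [0.0345 0.0356] 30.05 z [0.108 0.161 0.172]
mirror top 116 [0.6157 0.0489] [0.0274 0.0337] 27.96 z [0.144 0.166 0.172]
base 1864 [ 0.5583 -0.2085] [0.1979 0.2827] 89.66 z [0.004 0.011 0.017]
hookall 719 [ 0.5247 -0.1096] [0.1623 0.2945] 12.35 z [0.223 0.243 1.398]
ball [ 0.4751 -0.134   0.2613] [np.float64(0.2689161284957326)]
ball [ 0.4739 -0.2234  0.2595] [np.float64(0.26590191832606863)]
```

View pics/crop1.png

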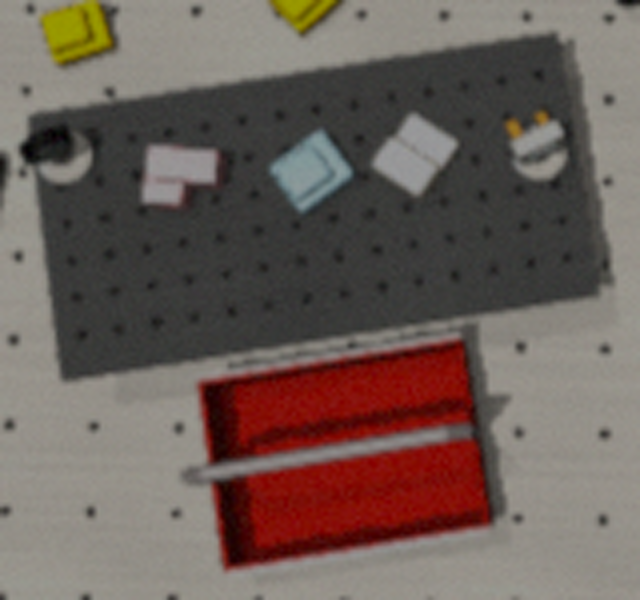

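Run:
```python
from h import *
v,u=np.mgrid[0:480,0:640]
box=lambda a,b,d,e:(u>=a)&(u<b)&(v>=d)&(v<e)
def rect(p,name):
    r=cv2.minAreaRect(p[:,:2].astype(np.float32));print(name,len(p),np.round(r[0],4),np.round(r[1],4),round(r[2],2),"z",np.round(np.percentile(p[:,2],[2,50,98]),3));return np.array(r[0])
im=load("top");P=cloud(im);ok=im["z_map"]>0;Z=P[...,2]
hsv=cv2.cvtColor(im["color"],cv2.COLOR_RGB2HSV)
B=np.array([.5769,.198]);a=np.radians(10.03);Rb=np.array([[np.cos(a),-np.sin(a)],[np.sin(a),np.cos(a)]])
loc=lambda p:print("   board-frame",np.round((p-B)@Rb,4))
ok&=Z<.4
for n,b in dict(pink=(198,222,228,250),blue=(231,256,225,251),white=(256,282,219,247),lens=(168,194,222,243),mirror=(288,312,218,243)).items():
    m=box(*b)&ok&(Z>.110);loc(rect(P[m],n))
    m=box(*b)&ok&(Z>.128);loc(rect(P[m],n+" top"))
hm=box(205,300,270,345)&ok&(Z>.155)
p=P[hm];rect(p,"handle");q=p-p.mean(0);w=np.linalg.svd(q[:,:2])[2][0];print("handle dir",np.degrees(np.arctan2(*w[::-1])),"ends",np.round(p[:,1].min(),3),np.round(p[:,1].max(),3))
red=(hsv[...,1]>150)&((hsv[...,0]<8)|(hsv[...,0]>172))
pr=P[box(205,300,270,345)&red&ok&(Z>.055)&(Z<.085)];loc(rect(pr,"rim"))
m=box(355,425,210,310)&ok
rect(P[m&(Z>.006)&(Z<.03)&(hsv[...,2]<150)],"base");rect(P[m&(Z>.21)],"hookall");
for z0 in(.21,):
  pp=P[m&(Z>z0)]
  s=pp[(pp[:,0]<.54)]
  for g in(s[s[:,1]>-.18],s[s[:,1]<-.18]):print("prong line y at x",np.round(np.polyfit(g[:,0],g[:,1],1),4),"xmin",g[:,0].min().round(4),"meany",g[:,1].mean().round(4),len(g))
# side cam
im=load("side");P=cloud(im);ok=(im["z_map"]>0);Z=P[...,2]
hsv=cv2.cvtColor(im["color"],cv2.COLOR_RGB2HSV)
yel=(hsv[...,0]>18)&(hsv[...,0]<35)&(hsv[...,1]>100)&ok
for b in((374,388,165,180),(374,388,180,196)):
    mm=box(*b)&yel;print("side ball",np.round(P[mm].mean(0),4),mm.sum())
hm=box(375,405,270,365)&ok&(Z>.155)&(Z<.2);rect(P[hm],"side handle")
red=(hsv[...,1]>150)&((hsv[...,0]<8)|(hsv[...,0]>172))
loc(rect(P[box(350,430,280,380)&red&ok&(Z>.06)&(Z<.08)],"side rim"))
for n,b in dict(pink=(300,325,322,350),blue=(303,330,298,321),white=(303,330,279,299)).items():
    m=box(*b)&ok&(Z>.110)&(Z<.145);loc(rect(P[m],"side "+n))
from cell import arm
Rt=R.from_rotvec(arm.observe()["ee_rot"]).as_matrix();print(Rt.round(3))
```

```text
pink 242 [0.5893 0.2788] [0.0474 0.0375] 88.12 z [0.113 0.133 0.138]
   board-frame [0.0263 0.0774]
pink top 209 [0.5894 0.2789] [0.0472 0.0371] 88.38 z [0.128 0.134 0.138]
   board-frame [0.0264 0.0775]
blue 246 [0.5958 0.196 ] [0.0383 0.0438] 36.71 z [0.113 0.126 0.137]
   board-frame [ 0.0182 -0.0053]
blue top 113 [0.5934 0.1994] [0.0261 0.0293] 35.81 z [0.129 0.133 0.139]
   board-frame [ 0.0165 -0.0015]
white 262 [0.6076 0.1273] [0.0388 0.0463] 58.4 z [0.112 0.128 0.138]
   board-frame [ 0.0179 -0.075 ]
white top 131 [0.5982 0.1333] [0.038  0.0242] 56.37 z [0.129 0.133 0.138]
   board-frame [ 0.0097 -0.0674]
lens 134 [0.6014 0.357 ] [0.0264 0.0336] 43.17 z [0.111 0.158 0.171]
   board-frame [0.0518 0.1523]
lens top 98 [0.6043 0.3597] [0.0139 0.0327] 28.63 z [0.131 0.163 0.172]
   board-frame [0.0552 0.1545]
mirror 141 [0.6121 0.047 ] [0.0345 0.034 ] 30.05 z [0.11  0.165 0.172]
   board-frame [ 0.0084 -0.1548]
mirror top 116 [0.6157 0.0489] [0.0274 0.0337] 27.96 z [0.144 0.166 0.172]
   board-frame [ 0.0122 -0.1536]
handle 287 [0.412  0.1762] [0.0099 0.178 ] 10.24 z [0.158 0.168 
[... 382 characters left out ...]
x [-0.0264 -0.2113] xmin 0.4671 meany -0.2245 112
side ball [ 0.4749 -0.2193  0.2595] 9
side ball [ 0.4757 -0.1298  0.2599] 11
side handle 240 [0.4136 0.1807] [0.0103 0.1778] 10.38 z [0.156 0.167 0.17 ]
side rim 384 [0.4137 0.1781] [0.1272 0.1836] 10.09 z [0.06  0.066 0.071]
   board-frame [-0.1642  0.0088]
side pink 325 [0.5908 0.2827] [0.0494 0.0386] 84.02 z [0.111 0.131 0.135]
   board-frame [0.0285 0.0809]
side blue 259 [0.6023 0.1907] [0.0417 0.0662] 28.69 z [0.111 0.122 0.134]
   board-frame [ 0.0237 -0.0116]
side white 259 [0.6097 0.1312] [0.0411 0.0497] 59.5 z [0.111 0.125 0.135]
   board-frame [ 0.0206 -0.0715]
[[ 0.975  0.223 -0.   ]
 [ 0.223 -0.975  0.001]
 [-0.    -0.001 -1.   ]]
```

View pics/crop2.png

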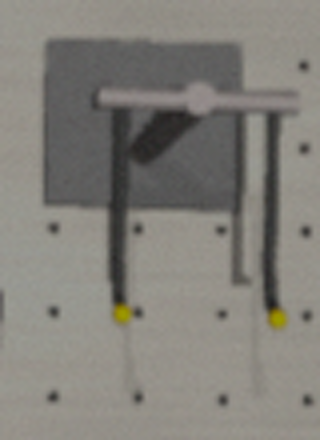

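>>> jog_arm:
  moves:
    - [0, 0, -0.06, 0]
    - [0, 0, -0.12, 0]
    - [0.687, -0.774, -0.15, -0.124]
    - [0.687, -0.774, -0.15, -0.124]
    - [0.687, -0.774, -0.15, -0.124]
    - [0.687, -0.774, -0.15, -0.124]
    - [0.687, -0.774, -0.15, -0.124]
    - [0.687, -0.774, -0.15, -0.124]
    - [0.687, -0.774, -0.15, -0.124]
    - [0.687, -0.774, -0.15, -0.124]
    - [0.687, -0.774, -0.15, -0.124]
    - [0.687, -0.774, -0.15, -0.124]
    - [0.687, -0.774, -0.15, -0.124]
    - [0.687, -0.774, -0.15, -0.124]
    - [0.687, -0.774, -0.15, -0.124]
    - [0.687, -0.774, -0.15, -0.124]
    - [0.687, -0.774, -0.15, -0.124]
    - [0.687, -0.774, -0.15, -0.124]
    - [0.687, -0.774, -0.15, -0.124]
    - [0.687, -0.774, -0.15, -0.124]
  hand: 0.016

```text
clock: 2.6
position: [0.6362, 0.3014, 0.3855]
ee_rot: [-3.092, -0.551, 0.005]
force: [-0.0, 0.2, -0.4]
width: 0.173
gripper_force: 0.0
```

>>> jog_arm:
  moves:
    - [0, 0, 0.06, 0]
    - [0, 0, 0.12, 0]
    - [0, 0, 0.18, 0]
    - [0, 0, 0.23, 0]
    - [0, 0, 0.263, 0]
    - [0, 0, 0.263, 0]
    - [-0.012, 0, 0.263, 0]
    - [-0.024, 0, 0.263, 0]
    - [-0.045, 0, 0.263, 0]
    - [-0.07, 0, 0.263, 0]
    - [-0.095, 0, 0.263, 0]
    - [-0.12, 0, 0.263, 0]
    - [-0.145, 0, 0.263, 0]
    - [-0.17, 0, 0.263, 0]
    - [-0.198, 0, 0.263, 0]
    - [-0.198, 0, 0.263, 0]
    - [-0.18, 0, 0.22, 0]
    - [-0.16, 0, 0.167, 0]
    - [-0.16, 0, 0.167, 0]

```text
clock: 4.97
position: [0.4896, 0.2459, 0.2257]
ee_rot: [-3.091, -0.543, -0.015]
force: [-0.2, 0.5, -1.3]
width: 0.172
gripper_force: 0.0
```

Run:
```python
from h import *
from cell import arm
im=snap("side");cv2.imwrite("pics/s1.png",cv2.resize(im["color"][240:400,240:440],None,fx=3,fy=3)[:,:,::-1])
s=arm.observe();print(s["clock"],s["position"].round(4),s["ee_rot"].round(3),s["joints"].round(2))
```

```text
5.025 [0.4879 0.2447 0.2233] [-3.093 -0.544 -0.008] [-0.04  0.41 -0.71  1.75  0.3   1.09 -2.07]
```

View pics/s1.png

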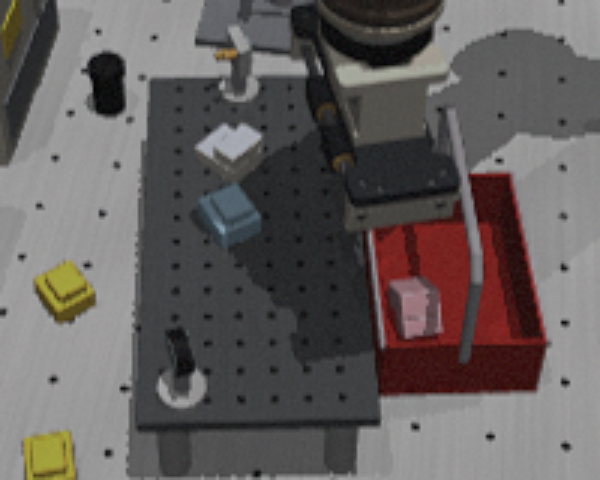

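>>> jog_arm:
  moves:
    - [0.05, 0.03, 0, 0.08]
    - [0.1, 0.06, 0, 0.16]
    - [0.138, 0.096, 0, 0.244]
    - [0.138, 0.096, 0, 0.244]
    - [0.138, 0.096, 0.05, 0.244]
    - [0.138, 0.096, 0.096, 0.244]
    - [0.138, 0.096, 0.096, 0.244]
    - [0.126, 0.093, 0.096, 0.244]
    - [0.115, 0.09, 0.096, 0.244]
    - [0.094, 0.085, 0.096, 0.244]
    - [0.07, 0.079, 0.096, 0.244]
    - [0.046, 0.073, 0.096, 0.244]
    - [0.022, 0.067, 0.096, 0.244]
    - [-0.003, 0.061, 0.096, 0.244]
    - [-0.027, 0.055, 0.096, 0.244]
    - [-0.046, 0.05, 0.096, 0.244]
    - [-0.046, 0.05, 0.096, 0.244]
    - [-0.03, 0.055, 0.05, 0.244]
    - [-0.012, 0.059, 0, 0.244]
    - [-0.012, 0.059, 0, 0.244]

```text
clock: 7.52
position: [0.4989, 0.1857, 0.2254]
ee_rot: [-3.134, -0.162, -0.014]
force: [-0.4, 0.3, -0.5]
width: 0.178
gripper_force: 0.0
```

Run:
```python
from h import *
from cell import arm
im=snap("side");cv2.imwrite("pics/s2.png",cv2.resize(im["color"][240:400,240:440],None,fx=3,fy=3)[:,:,::-1])
s=arm.observe();print(s["clock"],s["position"].round(4),s["ee_rot"].round(3),s["joints"].round(2))
```

```text
7.575 [0.4969 0.1848 0.223 ] [-3.136 -0.163 -0.008] [ 0.04  0.37 -0.65  1.79  0.26  1.06 -2.17]
```

View pics/s2.png

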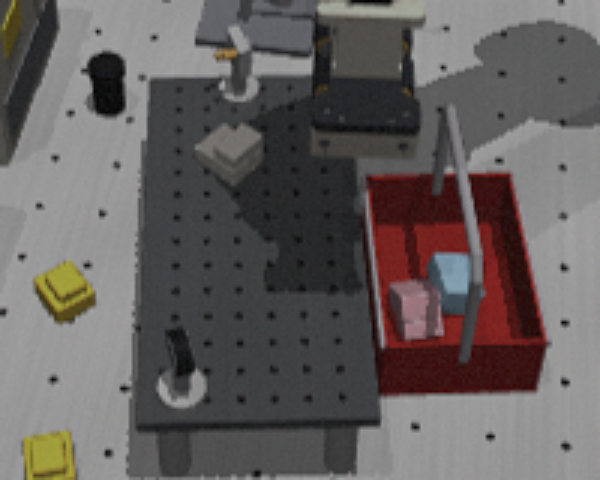

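>>> jog_arm:
  moves:
    - [0.055, 0.025, 0, 0.06]
    - [0.11, 0.05, 0, 0.12]
    - [0.158, 0.076, 0, 0.175]
    - [0.158, 0.076, 0, 0.175]
    - [0.158, 0.076, 0.05, 0.175]
    - [0.158, 0.076, 0.096, 0.175]
    - [0.158, 0.076, 0.096, 0.175]
    - [0.146, 0.074, 0.096, 0.175]
    - [0.135, 0.072, 0.096, 0.175]
    - [0.114, 0.069, 0.096, 0.175]
    - [0.089, 0.064, 0.096, 0.175]
    - [0.065, 0.06, 0.096, 0.175]
    - [0.04, 0.055, 0.096, 0.175]
    - [0.016, 0.051, 0.096, 0.175]
    - [-0.009, 0.047, 0.096, 0.175]
    - [-0.031, 0.043, 0.096, 0.175]
    - [-0.031, 0.043, 0.096, 0.175]
    - [-0.01, 0.047, 0.04, 0.175]
    - [0, 0.048, -0.02, 0.175]
    - [0, 0.048, -0.05, 0.175]

```text
clock: 10.07
position: [0.5025, 0.137, 0.2751]
ee_rot: [-3.138, 0.112, -0.01]
force: [0.6, 0.2, -0.4]
width: 0.175
gripper_force: 0.0
```

Run:
```python
from h import *
from cell import arm
im=snap("side");cv2.imwrite("pics/s3.png",cv2.resize(im["color"][240:400,240:440],None,fx=3,fy=3)[:,:,::-1])
s=arm.observe();print(s["clock"],s["position"].round(4),s["ee_rot"].round(3),s["joints"].round(2))
P=cloud(im);ok=(im["z_map"]>0);Z=P[...,2];v,u=np.mgrid[0:480,0:640]
hsv=cv2.cvtColor(im["color"],cv2.COLOR_RGB2HSV)
box=lambda a,b,d,e:(u>=a)&(u<b)&(v>=d)&(v<e)
hm=box(375,405,270,365)&ok&(Z>.15)&(Z<.175)&(hsv[...,1]<100);p=P[hm]
print("handle",cv2.minAreaRect(p[:,:2].astype(np.float32)),p[:,2].max())
red=(hsv[...,1]>150)&((hsv[...,0]<8)|(hsv[...,0]>172))
print(cv2.minAreaRect(P[box(350,430,280,380)&red&ok&(Z>.06)&(Z<.08)][:,:2].astype(np.float32)))
```

```text
10.125 [0.5031 0.1376 0.2778] [-3.137  0.111 -0.015] [ 0.12  0.3  -0.63  1.73  0.19  1.16 -2.2 ]
handle ((0.4134254455566406, 0.18039828538894653), (0.010876916348934174, 0.1813814640045166), 10.24698257446289) 0.1712992018102562
((0.41422465443611145, 0.17788417637348175), (0.12825444340705872, 0.18434064090251923), 10.580906867980957)
```

View pics/s3.png

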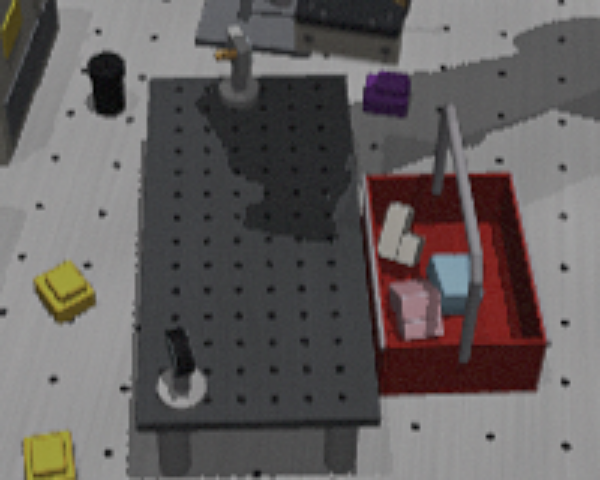

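>>> jog_arm:
  moves:
    - [-0.03, -0.01, 0, -0.18]
    - [-0.06, -0.02, 0, -0.36]
    - [-0.09, -0.035, 0, -0.54]
    - [-0.09, -0.035, 0, -0.72]
    - [-0.09, -0.035, 0, -0.9]
    - [-0.09, -0.035, 0, -1.08]
    - [-0.09, -0.035, 0, -1.26]
    - [-0.09, -0.035, 0, -1.44]
    - [-0.09, -0.035, 0, -1.62]
    - [-0.09, -0.035, 0, -1.818]
    - [-0.09, -0.035, 0, -1.818]
    - [-0.09, -0.035, 0, -1.818]
    - [-0.09, -0.035, 0, -1.818]
    - [-0.09, -0.035, 0, -1.818]
  hand: 0.06

```text
clock: 11.88
position: [0.4128, 0.1776, 0.2708]
ee_rot: [2.018, 2.408, 0.0]
force: [-0.7, 0.6, -0.2]
width: 0.654
gripper_force: 0.0
```

Run:
```python
from h import *
from cell import arm
s=arm.observe();Rt=R.from_rotvec(s["ee_rot"]).as_matrix();print(s["clock"],s["position"].round(4),Rt.round(4).tolist(),s["joints"].round(2),s["width"])
d=np.array([.413,.178,.157])-s["position"];print((Rt.T@d).round(4),"yyaw",np.degrees(np.arctan2(Rt[1,1],Rt[0,1])))
```

```text
11.875 [0.4128 0.1776 0.2708] [[-0.1748, 0.9846, 0.0002], [0.9846, 0.1748, -0.0001], [-0.0002, 0.0002, -1.0]] [ 0.33  0.26 -1.02  1.87  0.24  1.14 -0.6 ] 0.6539356853895417
[0.0003 0.0002 0.1138] yyaw 10.069841821670574
```

>>> jog_arm:
  moves:
    - [0, 0, 0.05, 0]
    - [0, 0, 0.09, 0]
    - [0, 0, 0.113, 0]
    - [0, 0, 0.113, 0]
    - [0, 0, 0.113, 0]

```text
clock: 12.5
position: [0.4132, 0.1782, 0.1586]
ee_rot: [2.016, 2.409, 0.002]
force: [0.0, 0.2, 0.8]
width: 0.65
gripper_force: 0.0
```

>>> jog_arm:
  moves:
    - [0, 0, 0, 0]
    - [0, 0, 0, 0]
    - [0, 0, 0, 0]
    - [0, 0, 0, 0]
    - [0, 0, 0, 0]
    - [0, 0, 0, 0]
  hand: 0.0
  newtons: 35

```text
clock: 13.25
position: [0.4129, 0.1776, 0.1577]
ee_rot: [2.016, 2.409, 0.0]
force: [1.5, 0.0, -0.6]
width: 0.094
gripper_force: 35.0
```

>>> jog_arm:
  moves:
    - [0, 0, -0.005, 0]
    - [0, 0, -0.015, 0]
    - [0, 0, -0.03, 0]
    - [0, 0, -0.05, 0]
    - [0, 0, -0.07, 0]
    - [0, 0, -0.09, 0]
    - [0, 0, -0.11, 0]
    - [0, 0, -0.125, 0]
    - [0, 0, -0.131, 0]
    - [0, 0, -0.131, 0]
    - [0, 0, -0.131, 0]

```text
clock: 14.62
position: [0.4124, 0.1773, 0.2881]
ee_rot: [-2.016, -2.409, 0.002]
force: [0.2, 1.0, -2.8]
width: 0.099
gripper_force: 35.0
```

>>> jog_arm:
  moves:
    - [-0.005, -0.001, 0, 0]
    - [-0.015, -0.003, 0, 0.01]
    - [-0.03, -0.005, 0, 0.02]
    - [-0.05, -0.009, 0, 0.03]
    - [-0.075, -0.013, 0, 0.045]
    - [-0.1, -0.018, 0, 0.06]
    - [-0.125, -0.022, 0, 0.075]
    - [-0.15, -0.027, 0, 0.09]
    - [-0.175, -0.031, 0, 0.105]
    - [-0.2, -0.036, 0, 0.12]
    - [-0.225, -0.04, 0, 0.135]
    - [-0.25, -0.044, 0, 0.15]
    - [-0.275, -0.049, 0, 0.165]
    - [-0.3, -0.053, 0, 0.18]
    - [-0.322, -0.057, 0, 0.19]
    - [-0.338, -0.06, 0, 0.198]
    - [-0.347, -0.062, 0, 0.198]
    - [-0.351, -0.062, 0, 0.198]
    - [-0.351, -0.062, 0, 0.198]
    - [-0.351, -0.062, 0, 0.198]

```text
clock: 17.12
position: [0.4136, -0.1781, 0.2888]
ee_rot: [-2.243, -2.199, -0.0]
force: [-0.2, -0.3, -2.9]
width: 0.093
gripper_force: 35.0
```

Run:
```python
from h import *
from cell import arm
im=snap("side");cv2.imwrite("pics/s4.png",cv2.resize(im["color"][120:320,290:490],None,fx=3,fy=3)[:,:,::-1])
s=arm.observe();Rt=R.from_rotvec(s["ee_rot"]).as_matrix();print(s["clock"],s["position"].round(4),Rt.round(3).tolist(),s["joints"].round(2),s["force"],s["width"])
print("yyaw",np.degrees(np.arctan2(Rt[1,1],Rt[0,1])))
P=cloud(im);ok=(im["z_map"]>0)
hsv=cv2.cvtColor(im["color"],cv2.COLOR_RGB2HSV);red=ok&(hsv[...,1]>150)&((hsv[...,0]<8)|(hsv[...,0]>172))&(P[...,2]>.06)
p=P[red];print(np.percentile(p,[1,99],axis=0).round(3))
for n,lo,hi in(("near -x",.33,.37),("+x",.45,.5)):
  q=p[(p[:,0]>lo)&(p[:,0]<hi)];print(n,len(q),np.percentile(q[:,2],[2,98]).round(3) if len(q) else 0)
for lo in(-.28,-.12):
  q=p[(p[:,1]>lo)&(p[:,1]<lo+.04)];print("y",lo,len(q),np.percentile(q[:,2],[2,98]).round(3) if len(q) else 0)
```

```text
17.175 [ 0.4136 -0.1782  0.2888] [[0.02, 1.0, 0.0], [1.0, -0.02, 0.0], [0.0, 0.0, -1.0]] [ 0.98  0.19 -0.79  1.85  0.14  1.16  0.12] [ 0.64142752  0.87836294 -2.90507348] 0.0922886684977926
yyaw -1.1461014283542446
[[ 0.193 -0.843  0.13 ]
 [ 0.477 -0.084  0.201]]
near -x 405 [0.13 0.2 ]
+x 361 [0.13 0.2 ]
y -0.28 594 [0.131 0.199]
y -0.12 841 [0.134 0.2  ]
```

View pics/s4.png

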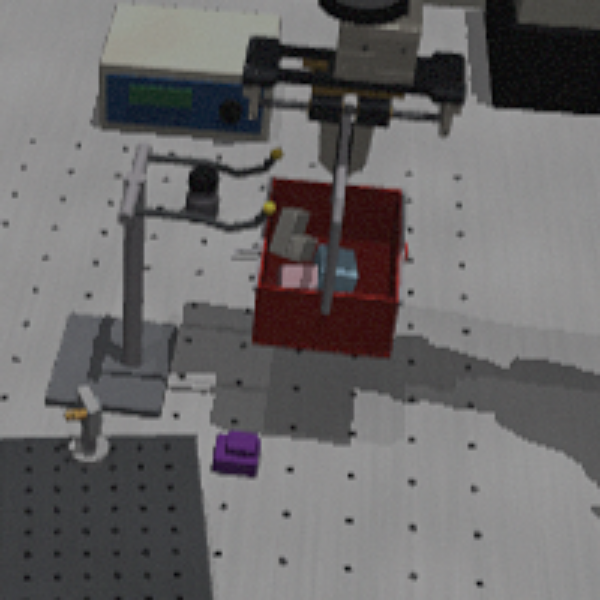

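>>> jog_arm:
  moves:
    - [0, 0.005, 0, 0]
    - [0, 0.015, 0, 0]
    - [0, 0.03, 0, 0]
    - [0, 0.045, 0, 0]
    - [0, 0.06, 0, 0]
    - [0, 0.075, 0, 0]
    - [0, 0.088, 0, 0]
    - [0, 0.0965, 0, 0]
    - [0, 0.0965, 0, 0]
    - [0, 0.0965, 0.01, 0]
    - [0, 0.0965, 0.02, 0]
    - [0, 0.0965, 0.03, 0]
    - [0, 0.0965, 0.04, 0]
    - [0, 0.0965, 0.045, 0]
    - [0, 0.0965, 0.05, 0]
    - [0, 0.0965, 0.05, 0]
    - [0, 0.0965, 0.05, 0]

```text
clock: 19.3
position: [0.5102, -0.1809, 0.239]
ee_rot: [2.244, 2.198, 0.0]
force: [0.4, -0.2, -2.3]
width: 0.095
gripper_force: 35.0
```

Run:
```python
from h import *
from cell import arm
im=snap("side");cv2.imwrite("pics/s5.png",cv2.resize(im["color"][130:290,290:450],None,fx=3.7,fy=3.7,interpolation=cv2.INTER_CUBIC)[:,:,::-1])
s=arm.observe();print(s["clock"],s["position"].round(4),s["force"],s["width"])
```

```text
19.35 [ 0.5102 -0.1809  0.239 ] [-0.04863855  1.31433056 -2.64125918] 0.0924806519540274
```

View pics/s5.png

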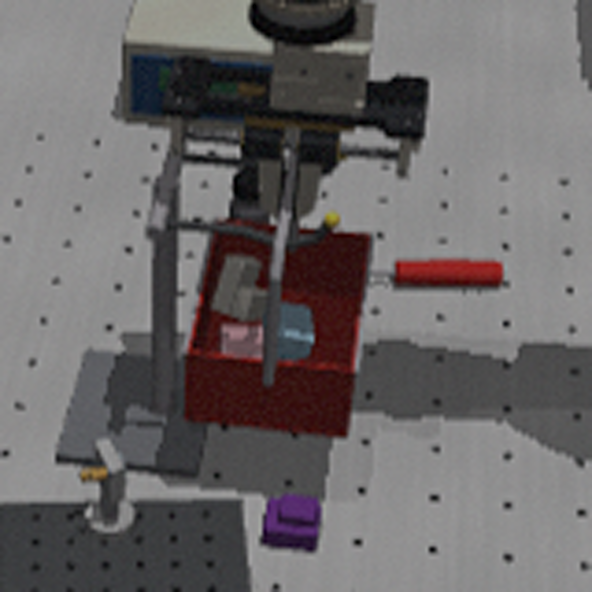

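>>> jog_arm:
  moves:
    - [0, 0, 0.002, 0]
    - [0, 0, 0.004, 0]
    - [0, 0, 0.006, 0]
    - [0, 0, 0.007, 0]
    - [0, 0, 0.007, 0]
    - [0, 0, 0.007, 0]

```text
clock: 20.1
position: [0.5101, -0.1809, 0.2327]
ee_rot: [2.244, 2.197, -0.0]
force: [-3.6, 0.0, 7.6]
width: 0.097
gripper_force: 35.0
```

>>> jog_arm:
  moves:
    - [0, -0.001, -0.001, 0]
    - [0, -0.001, -0.001, 0]
    - [0, -0.001, -0.001, 0]

```text
clock: 20.48
position: [0.5093, -0.1808, 0.2329]
ee_rot: [2.244, 2.198, 0.001]
force: [0.7, 0.5, 1.9]
width: 0.096
gripper_force: 35.0
```

>>> jog_arm:
  moves:
    - [0, 0, 0, 0]
    - [0, 0, 0, 0]
    - [0, 0, 0, 0]
    - [0, 0, 0, 0]
    - [0, 0, 0, 0]
    - [0, 0, 0, 0]
  hand: 0.04

```text
clock: 21.22
position: [0.509, -0.1808, 0.2327]
ee_rot: [-2.245, -2.198, 0.0]
force: [0.4, -0.8, -1.1]
width: 0.435
gripper_force: 0.0
```

>>> jog_arm:
  moves:
    - [0, 0, -0.01, 0]
    - [0, 0, -0.025, 0]
    - [0, 0, -0.05, 0]
    - [0, 0, -0.09, 0]
    - [0, 0, -0.14, 0]
    - [0, -0.04, -0.16, 0]
    - [0, -0.1, -0.16, 0]
    - [0, -0.14, -0.16, 0]
    - [0, -0.14, -0.16, 0]
    - [0, -0.14, -0.16, 0]
    - [0, -0.14, -0.16, 0]
    - [0, -0.14, -0.16, 0]

```text
clock: 22.72
position: [0.3697, -0.1776, 0.3926]
ee_rot: [-2.243, -2.199, -0.001]
force: [-0.4, 0.5, -0.5]
width: 0.438
gripper_force: 0.0
```

Run:
```python
from h import *
from cell import arm
im=snap("side");a=cv2.resize(im["color"][140:400,250:450],(400,520))
im=snap("top");b=cv2.resize(im["color"][190:320,330:430],(400,520))
cv2.imwrite("pics/s6.png",np.hstack([a,b])[:,:,::-1])
s=arm.observe();print(s["clock"],s["position"].round(4),s["force"],s["width"])
```

```text
22.825 [ 0.3695 -0.1777  0.3925] [-0.42013109 -0.07744271 -0.86329154] 0.4385392380068418
```

View pics/s6.png

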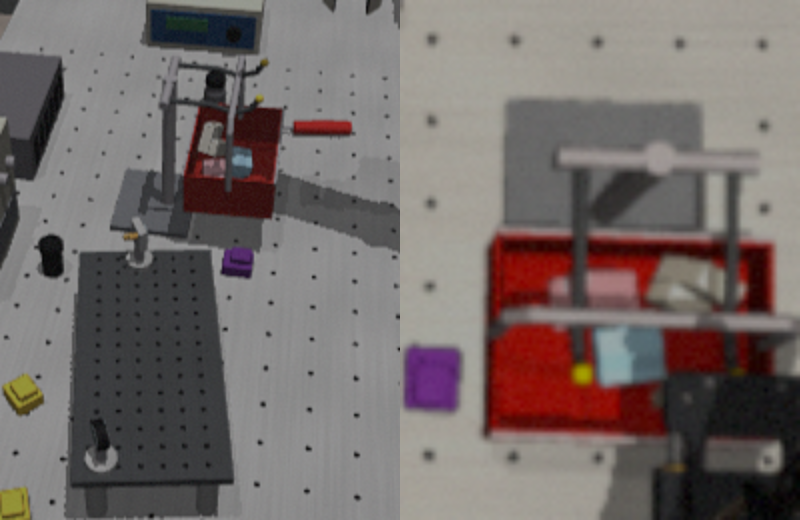

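The side view (left half) and top view (right half) show the bar across both prongs at about (235,95) and (650,320). All three offcuts are inside, and the optics and loose things have not moved.

```bash
python3 -c "
from cell import arm
print(arm.sign_off())"
```

```text
the job is handed in; nothing more can be done
None
```

I pushed the three offcuts off the breadboard into the basket and hung it on the double hook, its handle bar on both prongs and the offcuts still inside; I handed it in at about 23 s, with the optics and loose items looking undisturbed in the last pictures.

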